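# Tip the oranges onto the sorting ramp

## Task

Use the upright lever of the fruit sorter to tip its tray so that both oranges roll down the rails and drop by size, the small one into the first pocket and the large one into the second. Then bring the lever back so that the empty tray lies fully down on its rest again. Do not touch the oranges, and leave the shakers and the tea glass standing where they are.

Things in the scene. Friction and masses are not known exactly. Their poses are not given: they have to be found in the camera images.
- sorter: Fixed wooden fruit sorter with steel rails, 124 mm wide (x), 430 mm long (y). Origin on the worktop under the middle of the tray's hinge, z up. The tray reaches 169 mm from the hinge to +y; the ramp 252 mm to -y. At yaw 0 the ramp runs to the robot's right and the lever is on the robot's side (-x). Guard rods 26 mm above the rails at x = +-53 mm; 132 mm high cheeks beside the hinge
- hinge (a point): Middle of the tray's hinge, 118 mm above the worktop; the ramp's two 10 mm rods start here and fall 0.2 m per m to -y. The clear gap between them is 34 mm here, 62 mm from 48 to 150 mm down (over the small pocket), 82 mm from 164 mm on (over the large pocket): an orange drops where the gap exceeds its diameter
- tray (a joint): Tilt of the loading tray, rad: 0 = level, on its rest; 0.5 = end stop, rear end raised. Stiff hinge, stays where it is left: 5 to 10 N at the knob to tip it, 2 to 6 N to bring it back. Tip it smoothly, in 1 to 4 s, to about 0.4 rad and allow 2 to 3 s for the oranges to settle
- knob (a point): Centre of the 30 mm wooden ball on top of the lever (upright 10 mm rod fixed to the tray), 120 mm above the hinge axis, 76 mm to the sorter's -x side. Tipping swings it on a 120 mm arc to the sorter's -y: at 0.5 rad 58 mm along and 15 mm lower. Free all round; push it from either side or pinch it
- small_pocket (a point): Lowest line of the V-shaped floor of the first pocket, 10 mm above the worktop, at (0, -77) mm in the sorter's frame. The pocket is 92 mm wide and reaches from y = -8 to -146 mm; its divider is 66 mm high
- large_pocket (a point): Middle of the floor of the second pocket, 8 mm above the worktop, at (0, -201) mm in the sorter's frame. The pocket is 92 mm wide and reaches from y = -154 to -248 mm
- small_orange: Small orange, a ball of 54 mm diameter, 80 g; origin at its centre. Starts in the tray, either before or behind the large one
- large_orange: Large orange, a ball of 72 mm diameter, 160 g; origin at its centre. Starts in the tray; same colour as the small one
- salt_shaker: Bystander behind the tray: glass shaker, 42 mm wide, 80 mm high, origin at the centre of its foot, z up; white contents
- pepper_shaker: Bystander behind the ramp: glass shaker like the other, 42 mm wide, 80 mm high, origin at the centre of its foot; grey contents
- tea_glass: Bystander at the front right of the worktop: waisted tea glass, 58 mm wide, 90 mm high, origin at the centre of its foot
Not all that is in view belongs to the job. What is shaped like the large_orange but blue is not meant.

How it is judged:
On the way:
1. tipped from the tray, the small orange lies in the first pocket and the large one in the second (y of small_orange in the frame of sorter between -0.146 and -0.008 m and x of small_orange in the frame of sorter between -0.046 and 0.046 m and z of each of small_orange, large_orange in the frame of sorter below 0.06 m and y of large_orange in the frame of sorter between -0.25 and -0.154 m and x of large_orange in the frame of sorter between -0.046 and 0.046 m), for 0.2 s.
At the end, for the whole second after the job is handed in: The small orange lies in the first pocket and the large one in the second (centre between the pocket's walls and less than 60 mm above the worktop), both at rest (under 0.05 m/s), and the tray is back on its rest (tilt under 0.06 rad) (all of step 1 and linear speed of each of small_orange, large_orange below 0.05 m/s and value of joint tray below 0.06 rad); the robot touches nothing.
It fails at once if the robot touches an orange (contact force between any of the fingers, the arm and small_orange above 0.5 N or contact force between any of the fingers, the arm and large_orange above 0.5 N).
It fails at once if a shaker or the tea glass is moved more than 30 mm or tipped over (distance of any of salt_shaker, pepper_shaker, tea_glass from where it was at the start of the episode above 0.03 m or angle between any of salt_shaker, pepper_shaker, tea_glass's own z axis and vertical above 0.4 rad).
It also fails if it takes over 58 s, if anything falls off the work surface, if the arm or the gripper's body presses on something with over 40 N, if the wrist force passes 120 N, or if a joint passes its speed limit or range.

## Robot

A 6-joint arm with a two-finger parallel gripper is mounted at the origin on a cart in front of the work surface, level with it; the furniture and walls round the work are solid. World frame = base frame: x ahead of the robot, y to its left, z up, the work surface at z = 0. Lengths are in m, angles in rad, forces in N, time in s.
With the tool pointing down it reaches from about 0.375 to 0.9 m from the base axis. Payload 3.1 kg.
Tool frame: the origin (TCP) lies on the centre line of the jaws, within the pads' length; the fingertips stand 14 mm ahead of it and the grasp point (between the pads) lies 5 mm behind it; z points along the fingers, y is the direction in which the jaws open and shut (so a half turn about z gives the same grasp; the last joint's range is limited). The gripper opens to 85 mm and grips with 20 to 120 N. Pads are 22 mm wide; open, the fingers measure 114 mm over their backs; the gripper's body (76 mm by 85 mm) begins 54 mm behind the grasp point. The pads swing forward as they close: fully open they stand 13 mm farther back than shut.
Start: joints at [1.093, 0.527, 1.433, -0, 1.181, -0.178], TCP at [0.184, 0.597, 0.245] pointing down, gripper open.
Joint ranges: [-3.08, 3.08], [-0.75, 2.2], [0.22, 2.44], [-1.43, 4.57], [0, 2.65], [-2.85, 2.85]. Speed limits (rad/s): [2.79, 2.79, 3.14, 3.14, 3.14, 3.14].

## Interface

Orientations are given as a 3x3 rotation matrix whose columns are the frame's x, y, z axes.
In Python, from plant import arm gives the robot as it stands.
- The arm moves only by the tool servo_tool, never from a script. Its argument "increments" is a list of rows, each a list of 2 entries, a list of its own where there are three numbers: the shift along the tool's x, y, z scaled (see below), then the turn about the tool's z scaled (see below). In form: [[[dx, dy, dz], spin], ...]. A call has 1 to 12 rows; each row shifts and turns the pose as measured when the row begins, along the tool's axes as they then stand; what a row does not reach is not made up. The controller multiplies each number of a shift by 50 mm and each number of a turn by 0.08 rad. A row lasts 1/8 s, in which the tool goes at most 62.5 mm and 10.7 degrees, less where a joint would pass 70% of its speed; a pose out of reach is approached as far as the arm can. A call with a number of a shift or a turn outside -1 to 1 is refused whole. A call with a gripper value outside its range is refused whole. "gripper" is the gripper command: -1 is shut, 1 is fully open, values between are in proportion, set as the call begins (left out, the last holds). The fingers move at their own pace and stop on an object; "grip_force" is the grip in N (left out, the last holds). Time passes only in rows, so rows that do not move let the fingers close. It gives the time, the measured TCP pose, the force and the opening at its end, in the units of the state.
- arm.sense(): the state, without advancing time (a new reading comes with each control period).
- arm.get_image(name): name is "scene" or "side" or "wrist"; returns the picture (384x512x3 uint8, red, green, blue); there is no depth.
- arm.camera_model(name): a dict with "intrinsics" (3x3 intrinsics, pixels), "R" (3x3) and "t" (3): a world point X has camera coordinates R X + t. Camera axes: x right, y down, z forward; pixel columns grow to the right and rows downward; lengths in m; the calibration is good to about 2 mm. A picture is of the moment at which its call begins: read the wrist's pose just before it. camera_model takes no time and is no camera call; for the wrist camera it gives the pose at the moment of the call.
- arm.close_job(): hands the job in, once; it reports no verdict.
The state is a dict: "t": time; "q": joint angles; "joint_velocities": joint speeds; "joint_efforts": joint torques, N m; "ee_pos": TCP position; "orientation": TCP orientation; "contact_force": force on the tool from outside, world axes, zero at the start; "torque": the same for the moment, N m; "width": finger opening in m.
Only numpy, scipy, OpenCV 4.12 (cv2) and the standard library are available. Lean on these libraries where they do the work, as an engineer would, in place of code of your own. Each camera call takes 0.05 s, during which the arm holds its last target.

## Working session

There is one attempt and no reset: what is moved stays moved. The work goes in short steps, Python scripts to look and compute and a tool call to move; the robot and the scene stay as the last step left them, time stands still between calls to the robot, and variables do not carry over. Pictures are saved under pics/ and viewed, and the job is handed in when it is done.

Besides the shell and the picture viewer there is one more tool, called after ">>>" as name([rows], argument=value, ...), one row to a line, values as JSON. servo_tool: Moves the arm, as the interface text tells. Its arguments: {"type":"object","properties":{"increments":{"type":"array","items":{"type":"array"}},"gripper":{"type":"number"},"grip_force":{"type":"number"}},"required":["increments"]}

```bash
mkdir -p pics; python3 - <<'E'
from plant import arm
import cv2,json
s=arm.sense();print({k:s[k] for k in('t','ee_pos','orientation','width','contact_force')})
for n in("scene","side"):
    im=arm.get_image(n);cv2.imwrite(f"pics/{n}0.png",im[:,:,::-1]);m=arm.camera_model(n);print(n,m)
E
```

```text
{'t': 0.0, 'ee_pos': array([0.18363636, 0.59671135, 0.24432277]), 'orientation': array([[-9.55696463e-01,  2.94352335e-01, -9.86744701e-04],
       [ 2.94353751e-01,  9.55694586e-01, -1.93050112e-03],
       [ 3.74779057e-04, -2.13542509e-03, -9.99997650e-01]]), 'width': 0.08544167853936296, 'contact_force': array([-0.05269947, -0.75791885,  0.38567649])}
scene {'intrinsics': array([[371.25803814,   0.        , 255.06015518],
       [  0.        , 371.25803814, 190.08711546],
       [  0.        ,   0.        ,   1.        ]]), 'R': array([[ 2.24003377e-01, -9.74588303e-01,  3.54966704e-04],
       [-5.54936088e-01, -1.27848183e-01, -8.22010207e-01],
       [ 8.01166915e-01,  1.83936078e-01, -5.69472645e-01]]), 't': array([-0.14262322,  0.47181255,  0.82156923])}
side {'intrinsics': array([[404.59860631,   0.        , 253.94969294],
       [  0.        , 404.59860631, 189.26305815],
       [  0.        ,   0.        ,   1.        ]]), 'R': array([[-0.80013648, -0.59979637,  0.00509167],
       [-0.4898298 ,  0.64849316, -0.58268635],
       [ 0.34619124, -0.46872266, -0.81268117]]), 't': array([0.47374615, 0.4019271 , 1.16980006])}
```

View pics/scene0.png

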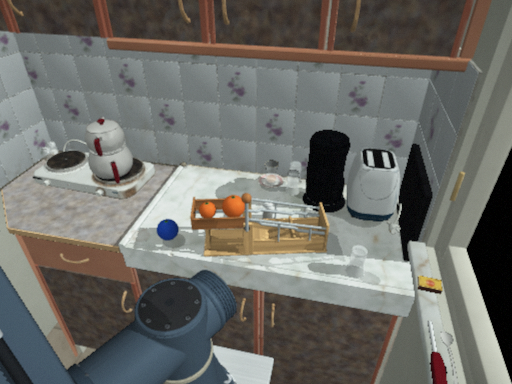

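View pics/side0.png

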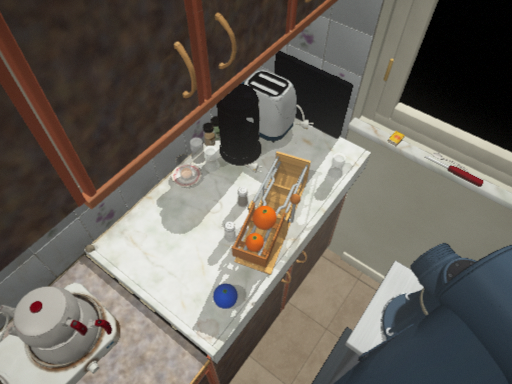

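In the scene view the oranges are at (208,210) and (233,206) in the tray, the knob is at about (247,198), and the blue decoy at (168,230). In the side view the knob is at about (295,198). I'll enlarge both to confirm.

```bash
python3 - <<'E'
import cv2,numpy as np
a=cv2.imread("pics/scene0.png")[180:270,180:340];b=cv2.imread("pics/side0.png")[140:280,210:350]
cv2.imwrite("pics/c1.png",cv2.resize(a,None,fx=5,fy=5,interpolation=2));cv2.imwrite("pics/c2.png",cv2.resize(b,(600,600),interpolation=2))
E
```

```text
(no output)
```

View pics/c1.png

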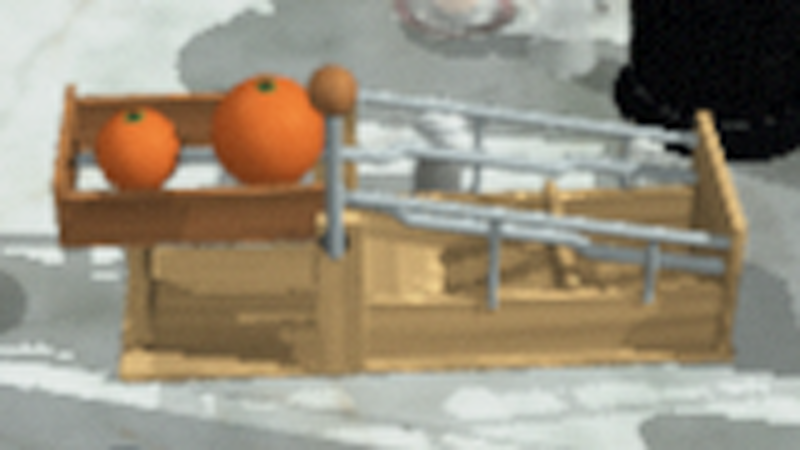

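View pics/c2.png

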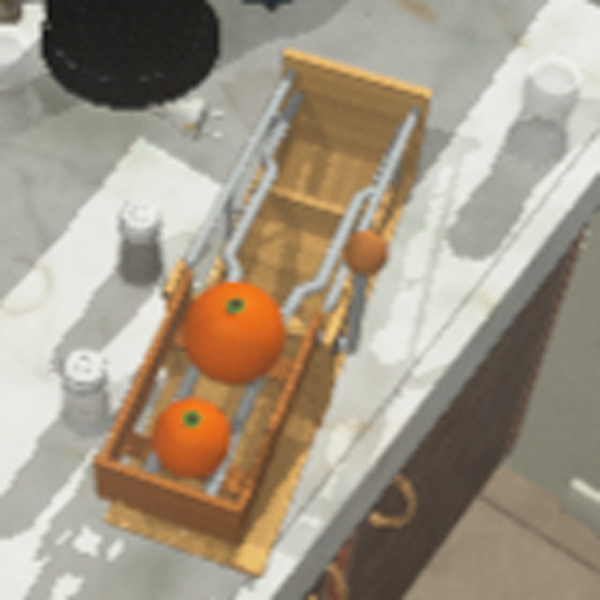

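The crops confirm it: the small orange is at the rear and the large one next to the hinge. The wooden ball on the upright steel lever is at scene (246.6,198.0) and side (295.4,199.0). Next I triangulate the knob and fit the sorter's yaw.

```bash
cat > h.py <<'E'
from plant import arm
import numpy as np,cv2
C={n:arm.camera_model(n) for n in("scene","side")}
def P(n):m=C[n];return m["intrinsics"]@np.c_[m["R"],m["t"]]
def tri(a,b):
    X=cv2.triangulatePoints(P("scene"),P("side"),np.array(a,float).reshape(2,1),np.array(b,float).reshape(2,1));return X[:3,0]/X[3,0]
def proj(n,X):
    x=P(n)@np.r_[X,1];return x[:2]/x[2]
def onz(n,p,z):
    m=C[n];d=m["R"].T@np.linalg.inv(m["intrinsics"])@np.r_[p,1];c=-m["R"].T@m["t"];return c+d*(z-c[2])/d[2]
E
python3 - <<'E'
from h import *
from scipy.optimize import least_squares
s=lambda u,v:(180+u/5-.4,180+v/5-.4); d=lambda u,v:(210+u*140/600-.4,140+v*140/600-.4)
k=tri(s(333,90),d(366,253));print("knob",k, proj("scene",k),proj("side",k))
o=tri(s(269,130),d(235,333));print("large",o);o2=tri(s(138,149),d(191,438));print("small",o2)
for q in(s(333,90),):print(onz("scene",q,.238))
print(onz("side",d(366,253),.238))
# end plate top corners in side view
for a in[(285,52),(430,93)]:print(onz("side",d(*a),.13))
for nm,a in [("pepper",(139,210)),("salt",(84,360)),("glass",(553,70))]:print(nm,onz("side",d(*a),.08))
E
```

```text
knob [ 0.46018919 -0.01508081  0.24015603] [246.31280044 197.49103221] [295.01201673 198.7652734 ]
large [0.52182387 0.04307117 0.15603477]
small [0.50052065 0.12222294 0.14385977]
[ 0.46249317 -0.01414499  0.238     ]
[ 0.46112751 -0.01678045  0.238     ]
[ 0.65367825 -0.20774044  0.13      ]
[ 0.53827976 -0.24174434  0.13      ]
pepper [ 0.67415207 -0.04212501  0.08      ]
salt [0.6229259  0.08990135 0.08      ]
glass [ 0.48724417 -0.36326764  0.08      ]
```

The knob is at about (0.461, -0.015, 0.239), against 0.238 expected. The end plate measures 120 mm wide, and yaw comes out at about 0.27. The large orange is nearest the hinge, at z 0.156.

I'll lift, travel high to near the knob, then turn the jaws along the sorter's y. The plan is to straddle the knob rather than clamp it.

>>> servo_tool([
  [[0, 0, -0.8], 0],
  [[-0.4, -0.4, -0.7], 0],
  [[-0.7, -0.8, 0], 0],
  [[-0.7, -0.8, 0], 0],
  [[-0.7, -0.8, 0], 0],
  [[-0.7, -0.8, 0], 0],
  [[-0.7, -0.8, 0], 0],
  [[-0.7, -0.8, 0], 0],
  [[-0.7, -0.8, 0], 0],
  [[-0.7, -0.8, 0], 0],
], gripper=0.3)

```text
t: 1.35
ee_pos: [0.3742, 0.1739, 0.3197]
orientation: [[-0.958, 0.286, -0.002], [0.286, 0.958, -0.006], [-0.0, -0.006, -1.0]]
contact_force: [1.3, 0.3, -0.4]
width: 0.0557
```

>>> servo_tool([
  [[0, 0, 0], -1],
  [[0, 0, 0], -1],
  [[0, 0, 0], -1],
  [[0, 0, 0], -1],
  [[0, 0, 0], -1],
  [[0, 0, 0], -1],
  [[0, 0, 0], -1],
  [[0, 0, 0], 0],
])

```text
t: 2.35
ee_pos: [0.3738, 0.1686, 0.3176]
orientation: [[-0.962, -0.273, -0.008], [-0.273, 0.962, -0.008], [0.009, -0.005, -1.0]]
contact_force: [0.5, -0.8, 0.5]
width: 0.0554
```

```bash
cat > w.py <<'E'
from h import *
import sys
s=arm.sense();R=np.array(s["orientation"]);p=np.array(s["ee_pos"])
print("t",s["t"],"p",p.round(4),"yaw of y",np.arctan2(-R[0,1],R[1,1]).round(3),"w",s["width"],"F",np.round(s["contact_force"],2),"q",np.round(s["q"],2))
if len(sys.argv)>3:
    g=np.array([float(v) for v in sys.argv[1:4]]);print("units",(R.T@(g-p)/.05).round(2))
E
python3 w.py .461 -.0155 .32
```

```text
t 2.35 p [0.3738 0.1686 0.3176] yaw of y 0.276 w 0.055422088658967236 F [ 0.51 -0.83  0.49] q [ 0.15  0.14  1.83 -0.01  1.18 -1.69]
units [-0.67 -4.02 -0.03]
```

>>> servo_tool([
  [[-0.15, -0.8, 0], 0],
  [[-0.15, -0.8, 0], 0],
  [[-0.15, -0.8, 0], 0],
  [[-0.15, -0.8, 0], 0],
  [[-0.1, -0.8, 0], 0],
  [[0, 0, 0], 0],
])

```text
t: 3.1
ee_pos: [0.4637, -0.0193, 0.3174]
orientation: [[-0.964, -0.267, -0.008], [-0.267, 0.964, -0.007], [0.01, -0.004, -1.0]]
contact_force: [-0.1, 0.5, -0.4]
width: 0.0552
```

```bash
python3 w.py .461 -.0155 .32; python3 - <<'E'
from h import *
m=arm.camera_model("wrist");im=arm.get_image("wrist");cv2.imwrite("pics/w1.png",im[:,:,::-1])
for X in([.461,-.0155,.238],):
    x=m["intrinsics"]@(m["R"]@np.array(X)+m["t"]);print(x[:2]/x[2])
im=arm.get_image("side");cv2.imwrite("pics/s1.png",cv2.resize(im[110:290,190:370,::-1],(600,600)))
E
```

```text
t 3.1 p [ 0.4637 -0.0193  0.3174] yaw of y 0.27 w 0.055208930729035974 F [-0.08  0.52 -0.37] q [-0.28  0.22  1.72 -0.01  1.21 -2.12]
units [ 0.03  0.09 -0.05]
[264.08238532 202.10110918]
```

View pics/w1.png

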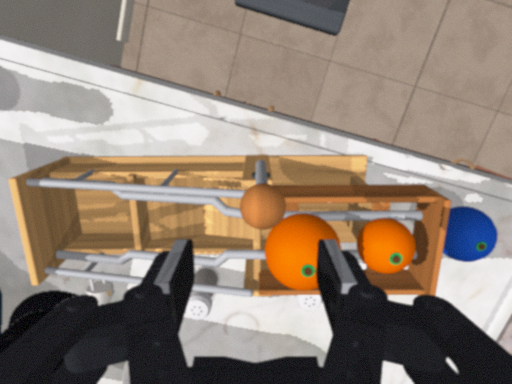

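View pics/s1.png

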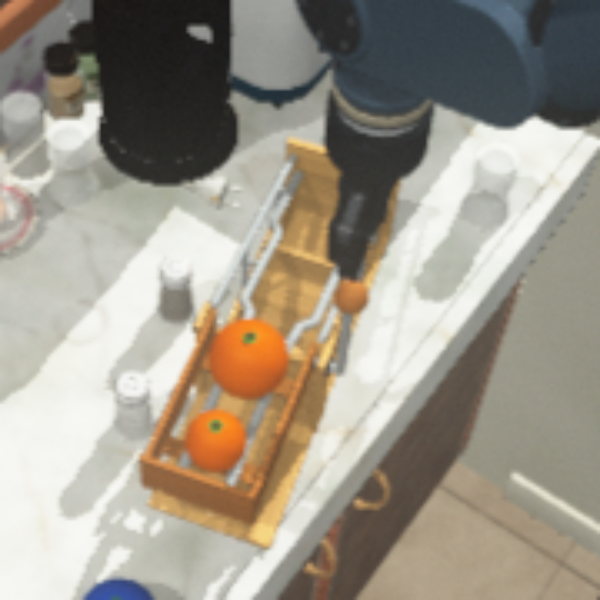

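The wrist view shows the knob at (264,206), where I predicted (264,202), and the jaws line up with the tray. I'll go down round it.

>>> servo_tool([
  [[0, 0.1, 0.3], 0],
  [[0, 0, 0.4], 0],
  [[0, 0, 0.4], 0],
  [[0, 0, 0.35], 0],
  [[0, 0, 0.25], 0],
  [[0, 0, 0], 0],
])

```text
t: 3.95
ee_pos: [0.4553, -0.0046, 0.2303]
orientation: [[-0.961, -0.276, -0.012], [-0.276, 0.961, -0.003], [0.013, 0.001, -1.0]]
contact_force: [0.4, -0.5, 0.3]
width: 0.0558
```

```bash
python3 w.py .461 -.0155 .230; python3 - <<'E'
from h import *
im=arm.get_image("wrist");cv2.imwrite("pics/w2.png",im[:,:,::-1])
E
```

```text
t 3.95 p [ 0.4553 -0.0046  0.2303] yaw of y 0.279 w 0.05578951681830838 F [ 0.37 -0.52  0.31] q [-0.25  0.33  1.85 -0.01  0.97 -2.1 ]
units [-0.05 -0.24  0.01]
```

View pics/w2.png

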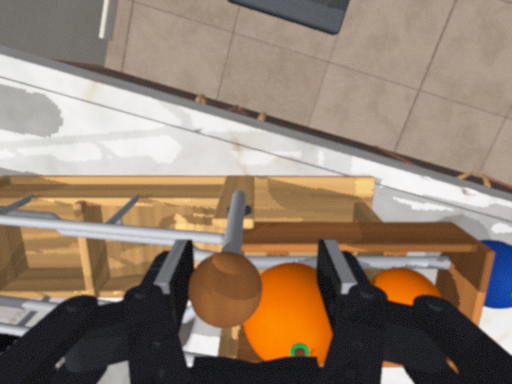

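The jaws straddle the knob with no contact, but they have drifted about 12 mm to +y. I'll re-centre them, then bring the +y finger up to the knob.

>>> servo_tool([
  [[0, -0.12, 0], 0],
  [[0, -0.12, 0], 0],
  [[0, 0, 0], 0],
], gripper=0.1)

```text
t: 4.38
ee_pos: [0.4606, -0.0174, 0.2325]
orientation: [[-0.961, -0.276, -0.007], [-0.276, 0.961, -0.004], [0.008, -0.002, -1.0]]
contact_force: [-0.2, -0.0, -0.4]
width: 0.0473
```

```bash
python3 w.py .461 -.0155 .230
```

```text
t 4.375 p [ 0.4606 -0.0174  0.2325] yaw of y 0.279 w 0.04731340733639707 F [-0.17 -0.03 -0.44] q [-0.28  0.33  1.84 -0.01  0.98 -2.12]
units [-0.02  0.03  0.05]
```

>>> servo_tool([
  [[0, -0.09, 0.01], 0],
  [[0, -0.09, 0.01], 0],
  [[0, -0.08, 0.01], 0],
  [[0, -0.08, 0.01], 0],
  [[0, -0.08, 0.01], 0],
  [[0, -0.08, 0.01], 0],
])

```text
t: 5.12
ee_pos: [0.4642, -0.0315, 0.231]
orientation: [[-0.964, -0.267, -0.013], [-0.267, 0.963, 0.023], [0.007, 0.025, -1.0]]
contact_force: [-1.7, 8.6, 4.7]
width: 0.047
```

```bash
python3 w.py .4735 -.0623 .222
```

```text
t 5.125 p [ 0.4642 -0.0315  0.231 ] yaw of y 0.27 w 0.04699337902149543 F [-1.73  8.65  4.75] q [-0.32  0.34  1.83  0.02  0.99 -2.17]
units [-0.02 -0.65  0.16]
```

>>> servo_tool([
  [[0, -0.12, 0.02], 0],
  [[0, -0.14, 0.02], 0],
  [[0, -0.14, 0.02], 0],
])

```text
t: 5.5
ee_pos: [0.4668, -0.0441, 0.2283]
orientation: [[-0.965, -0.263, -0.018], [-0.264, 0.964, 0.039], [0.007, 0.042, -0.999]]
contact_force: [-1.8, 7.1, 5.3]
width: 0.0468
```

```bash
python3 w.py .4735 -.0623 .222
```

```text
t 5.5 p [ 0.4668 -0.0441  0.2283] yaw of y 0.267 w 0.046828639808889 F [-1.85  7.14  5.26] q [-0.35  0.35  1.82  0.04  1.   -2.21]
units [-0.03 -0.39  0.11]
```

>>> servo_tool([
  [[0, -0.14, 0], 0],
  [[0, -0.14, 0], 0],
  [[0, -0.14, 0.01], 0],
  [[0, -0.14, 0.01], 0],
])

```text
t: 6.0
ee_pos: [0.472, -0.0631, 0.2252]
orientation: [[-0.966, -0.258, -0.023], [-0.259, 0.964, 0.06], [0.006, 0.064, -0.998]]
contact_force: [0.7, 6.4, 0.7]
width: 0.0468
```

```bash
python3 w.py .4735 -.0623 .222; python3 - <<'E'
from h import *
im=arm.get_image("wrist");cv2.imwrite("pics/w3.png",im[:,:,::-1])
im=arm.get_image("side");cv2.imwrite("pics/s3.png",cv2.resize(im[110:290,190:370,::-1],(600,600)))
E
```

```text
t 6.0 p [ 0.472  -0.0631  0.2252] yaw of y 0.261 w 0.04680241396553099 F [0.67 6.39 0.69] q [-0.4   0.37  1.8   0.05  1.02 -2.26]
units [-0.03  0.    0.06]
```

View pics/w3.png

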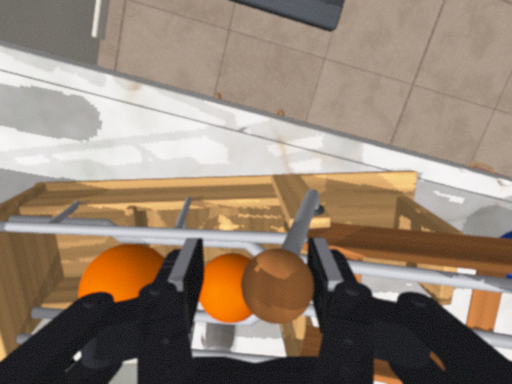

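View pics/s3.png

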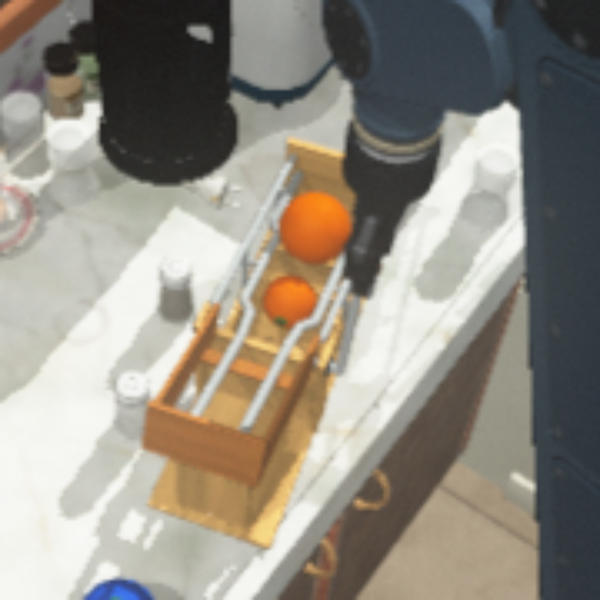

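The oranges have left the tray. The large one is over the second pocket and the small one is at the first. I'll tip a little more, then let them settle.

>>> servo_tool([
  [[0, -0.13, 0.01], 0],
  [[0, -0.13, 0.01], 0],
  [[0, 0, 0], 0],
  [[0, 0, 0], 0],
  [[0, 0, 0], 0],
  [[0, 0, 0], 0],
  [[0, 0, 0], 0],
  [[0, 0, 0], 0],
  [[0, 0, 0], 0],
  [[0, 0, 0], 0],
  [[0, 0, 0], 0],
  [[0, 0, 0], 0],
])

```text
t: 7.6
ee_pos: [0.4742, -0.072, 0.2224]
orientation: [[-0.967, -0.254, -0.025], [-0.256, 0.964, 0.07], [0.007, 0.074, -0.997]]
contact_force: [1.2, 0.7, -0.0]
width: 0.0473
```

>>> servo_tool([
  [[0, 0, 0], 0],
  [[0, 0, 0], 0],
  [[0, 0, 0], 0],
  [[0, 0, 0], 0],
  [[0, 0, 0], 0],
  [[0, 0, 0], 0],
])

```text
t: 8.35
ee_pos: [0.4743, -0.072, 0.2224]
orientation: [[-0.967, -0.254, -0.025], [-0.256, 0.964, 0.07], [0.007, 0.074, -0.997]]
contact_force: [0.2, 1.6, 0.5]
width: 0.0472
```

```bash
python3 w.py .461 -.0155 .230; python3 - <<'E'
from h import *
im=arm.get_image("wrist");cv2.imwrite("pics/w4.png",im[:,:,::-1])
im=arm.get_image("side");cv2.imwrite("pics/s4.png",cv2.resize(im[110:290,190:370,::-1],(600,600)))
E
```

```text
t 8.35 p [ 0.4743 -0.072   0.2224] yaw of y 0.258 w 0.04716807689062807 F [0.16 1.58 0.5 ] q [-0.42  0.38  1.79  0.06  1.02 -2.28]
units [-0.03  1.17 -0.07]
```

View pics/w4.png

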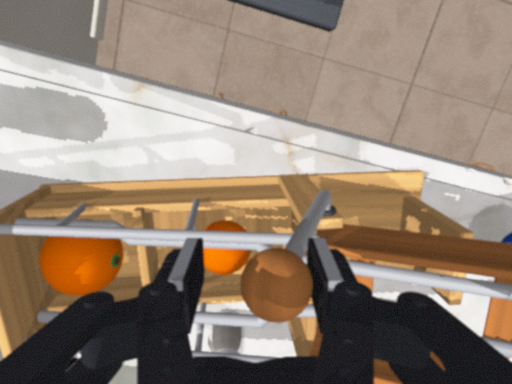

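View pics/s4.png

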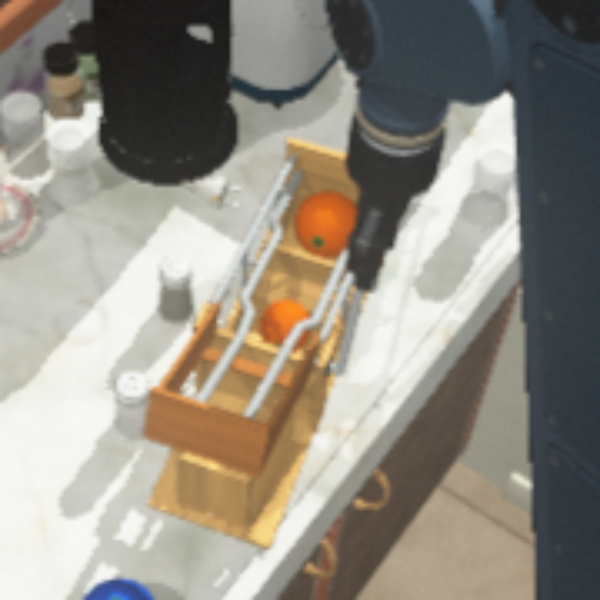

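Both oranges are in their pockets: the large one at wrist (80,265), beyond the divider, and the small one at (227,247), in the first pocket. Now I bring the lever back with the other finger.

>>> servo_tool([
  [[0, 0.13, 0], 0],
  [[0, 0.13, 0], 0],
  [[0, 0.13, -0.01], 0],
  [[0, 0.13, -0.01], 0],
  [[0, 0.13, -0.01], 0],
  [[0, 0.13, -0.01], 0],
  [[0, 0.13, -0.01], 0],
  [[0, 0.13, -0.01], 0],
])

```text
t: 9.45
ee_pos: [0.4648, -0.0266, 0.2326]
orientation: [[-0.966, -0.258, -0.013], [-0.259, 0.965, 0.051], [-0.0, 0.053, -0.999]]
contact_force: [0.4, -4.2, 3.3]
width: 0.0471
```

```bash
python3 w.py .4585 -.0073 .231
```

```text
t 9.45 p [ 0.4648 -0.0266  0.2326] yaw of y 0.262 w 0.047093833924029285 F [ 0.38 -4.2   3.3 ] q [-0.33  0.34  1.82  0.05  1.01 -2.19]
units [0.02 0.4  0.05]
```

>>> servo_tool([
  [[0, 0.13, 0], 0],
  [[0, 0.13, 0], 0],
  [[0, 0.13, 0], 0],
  [[0, 0.13, 0], 0],
])

```text
t: 9.95
ee_pos: [0.4597, -0.0054, 0.2339]
orientation: [[-0.965, -0.264, -0.009], [-0.264, 0.964, 0.037], [-0.001, 0.038, -0.999]]
contact_force: [2.4, -34.5, -9.9]
width: 0.0471
```

```bash
python3 w.py .4585 -.0073 .231
```

```text
t 9.95 p [ 0.4597 -0.0054  0.2339] yaw of y 0.267 w 0.04705479002566736 F [  2.39 -34.5   -9.89] q [-0.28  0.33  1.84  0.04  0.99 -2.14]
units [ 0.03 -0.03  0.06]
```

The force rises steeply to 34 N at the expected end position, so the tray is on its rest. I'll back off to centre and lift away.

>>> servo_tool([
  [[0, -0.1, 0], 0],
  [[0, -0.1, 0], 0],
  [[0, 0, 0], 0],
])

```text
t: 10.32
ee_pos: [0.4597, -0.0126, 0.2318]
orientation: [[-0.965, -0.262, -0.016], [-0.263, 0.964, 0.043], [0.004, 0.045, -0.999]]
contact_force: [-0.2, -0.6, 0.4]
width: 0.0467
```

```bash
python3 w.py .461 -.0155 .32
```

```text
t 10.325 p [ 0.4597 -0.0126  0.2318] yaw of y 0.266 w 0.04666717199220321 F [-0.23 -0.65  0.4 ] q [-0.29  0.33  1.84  0.04  1.   -2.15]
units [-0.    0.02 -1.76]
```

>>> servo_tool([
  [[0, 0, 0], 0],
  [[0, 0, 0], 0],
  [[0, 0, -0.3], 0],
  [[0, 0, -0.3], 0],
  [[0, 0, -0.4], 0],
  [[0, 0, -0.5], 0],
  [[0, 0, -0.5], 0],
  [[0, 0, -0.5], 0],
  [[0, 0, 0], 0],
], gripper=0.7)

```text
t: 11.45
ee_pos: [0.4596, -0.0149, 0.3595]
orientation: [[-0.964, -0.264, -0.021], [-0.264, 0.963, 0.048], [0.007, 0.052, -0.999]]
contact_force: [-0.3, 0.1, -0.5]
width: 0.0725
```

>>> servo_tool([
  [[0.5, 0.5, -0.2], 0],
  [[0.6, 0.7, 0], 0],
  [[0.3, 0.7, 0], 0],
  [[0, 0.7, 0], 0],
  [[0, 0.7, 0], 0],
  [[0, 0.7, 0], 0],
  [[0, 0, 0], 0],
  [[0, 0, 0], 0],
])

```text
t: 12.45
ee_pos: [0.3305, 0.1639, 0.3727]
orientation: [[-0.964, -0.262, -0.036], [-0.263, 0.963, 0.05], [0.022, 0.058, -0.998]]
contact_force: [-0.1, -0.2, 0.4]
width: 0.0727
```

```bash
python3 w.py; python3 - <<'E'
from h import *
im=arm.get_image("scene");cv2.imwrite("pics/c5.png",cv2.resize(im[170:290,140:300+80,::-1],(800,400),interpolation=2));cv2.imwrite("pics/f5.png",im[:,:,::-1])
im=arm.get_image("side");cv2.imwrite("pics/s5.png",cv2.resize(im[140:280,210:350,::-1],(600,600),interpolation=2));cv2.imwrite("pics/g5.png",im[:,:,::-1])
E
```

```text
t 12.45 p [0.3305 0.1639 0.3727] yaw of y 0.265 w 0.07272057540270326 F [-0.1  -0.16  0.4 ] q [ 0.11  0.01  1.81  0.05  1.35 -1.74]
```

View pics/c5.png

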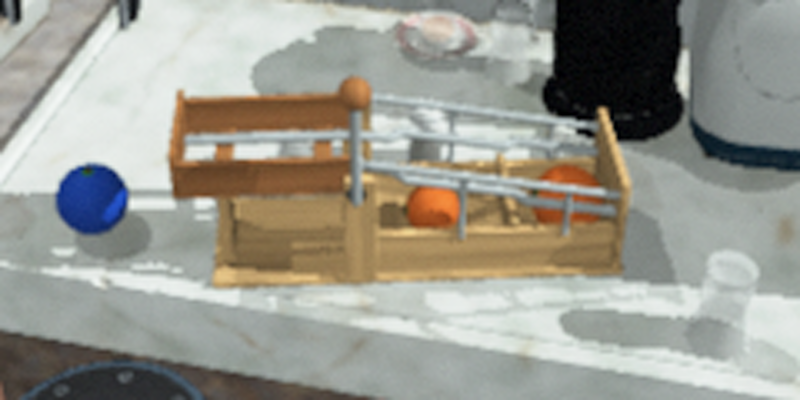

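View pics/s5.png

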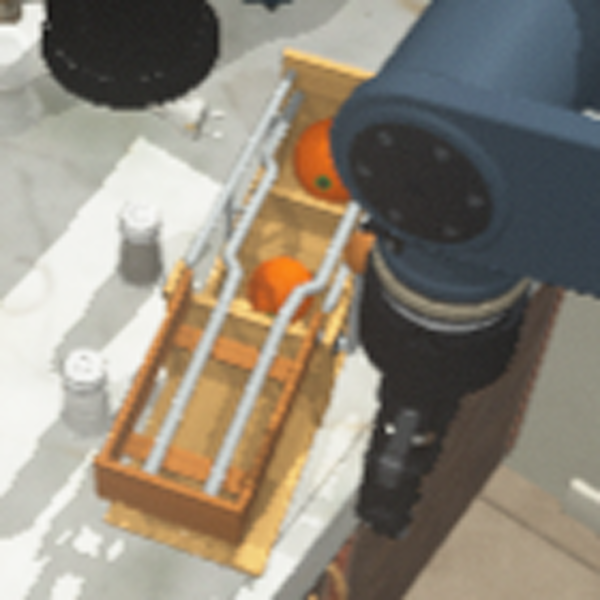

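The tray rim and knob are back at their starting pixels (knob at scene (246.1,197.5), originally (246.3,197.5)). One numeric check of the oranges, then hand in.

```bash
python3 - <<'E'
from h import *
s=lambda u,v:(140+u*.3-.4,170+v*.3-.4); d=lambda u,v:(210+u*140/600-.4,140+v*140/600-.4)
h=np.array([.461+.076*np.cos(.27),-.0155+.076*np.sin(.27)]);c,q=np.cos(.27),np.sin(.27);R=np.array([[c,q],[-q,c]])
for n,a,b in(("small",(433,205),(282,288)),("large",(570,200),(332,160))):
    X=tri(s(*a),d(*b));print(n,X.round(3),"sorter xy",(R@(X[:2]-h)).round(3))
a=cv2.imread("pics/side0.png").astype(int);b=cv2.imread("pics/g5.png").astype(int)
D=abs(a-b).max(2)
print("diff tray rear wall/salt/pepper",[D[y0:y1,x0:x1].mean().round(1) for x0,x1,y0,y1 in((230,270,245,275),(222,238,218,242),(236,250,184,208))])
E
```

```text
small [ 0.554 -0.068  0.046] sorter xy [-0.001 -0.076]
large [ 0.595 -0.199  0.043] sorter xy [ 0.004 -0.213]
diff tray rear wall/salt/pepper [np.float64(23.7), np.float64(18.2), np.float64(16.0)]
```

Both oranges are in range. The image differences look large, so I'll check for an actual shift against noise or lighting.

```bash
python3 - <<'E'
import cv2,numpy as np
for A,B,rs in(("side0","g5",dict(tray=(228,258,240,268),salt=(220,240,218,244),pepper=(234,252,182,210),glass=(325,350,150,178),plate=(272,295,150,170),toaster=(250,300,70,110))),("scene0","f5",dict(tray=(190,222,196,232),glass=(350,372,240,280),knobrod=(240,256,190,225),base=(204,240,235,256),endplate=(316,330,200,252)))):
    a=cv2.imread(f"pics/{A}.png");b=cv2.imread(f"pics/{B}.png")
    for n,(x0,x1,y0,y1) in rs.items():
        p=b[y0-6:y1+6,x0-6:x1+6];m=cv2.matchTemplate(cv2.resize(p,None,fx=4,fy=4,interpolation=2),cv2.resize(a[y0:y1,x0:x1],None,fx=4,fy=4,interpolation=2),5)
        _,v,_,l=cv2.minMaxLoc(m);print(A,n,"shift px",l[0]/4-6,l[1]/4-6,"score",round(v,2))
E
```

```text
side0 tray shift px 0.0 0.25 score 0.87
side0 salt shift px 0.0 0.0 score 1.0
side0 pepper shift px 0.0 0.0 score 1.0
side0 glass shift px -6.0 6.0 score 0.36
side0 plate shift px 0.0 0.0 score 0.92
side0 toaster shift px 0.0 0.0 score 1.0
scene0 tray shift px -0.25 0.0 score 0.81
scene0 glass shift px 0.0 0.0 score 1.0
scene0 knobrod shift px 0.0 0.0 score 0.84
scene0 base shift px 0.0 0.0 score 0.95
scene0 endplate shift px 0.0 0.0 score 0.99
```

Nothing has shifted. The tea glass is hidden by the arm in the side view, but in the scene view it is unmoved. I'll hand in.

```bash
python3 -c "
from plant import arm
print(arm.close_job())"
```

```text
the job is handed in; nothing more can be done
None
```

The sorter job is done and handed in at about 12.5 s of the 58 s allowed. I straddled the lever knob with part-open jaws, pushed it to tip the tray, and waited about 2 s for the oranges to settle. I then pushed it back with the other finger and moved the arm clear.

**Last checks:**
- **Oranges:** the small one is at (-1, -76) mm in the sorter frame, height 46 mm. The large one is at (4, -213) mm, height 43 mm. Both are inside their pockets and below 60 mm. The large orange's figure is less exact because the arm partly hid it in the side view.
- **Tray:** the lever met a firm stop on the way back, and the wrist force rose to about 35 N there. The tray and knob are within about 0.25 pixel of where they started.
- **Bystanders:** the salt and pepper shakers and the tea glass show no shift.
- **Robot:** it was clear of everything, with the contact force at noise level.

**Checks that disagreed:**
- **Raw image differences:** the first comparison with the start pictures looked high (16–24 grey levels). Template matching showed no movement, so I put it down to noise or lighting.
- **Tea glass in the side view:** the arm hid the glass there, so that match failed, and I relied on the scene camera, which showed no shift.
- **Tool drift:** the tool drifted about 10 mm on the way down, which I corrected before contact. It also tilted by about 0.05–0.07 rad under load, with no effect on the result.

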